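# Free the eccentric lock and dock the vial slide

### The job

Get the vial rack docked: with the fingertips, push the lever of the eccentric cam round until it rests at its stop post, so that the cam's low point faces the slide, and only then push the slide forward along its channel until it is fully home against the end stop. Do not move the slide before the cam is at its low point. Only push: do not lift the slide or its rack off the fixture, leave the cam at its low point, and leave the beaker, bottle and timer undisturbed.

Things in the scene. Friction and masses are not known exactly. Their poses are not given: they have to be found in the camera images.
- fixture: Fixed aluminium base plate 310 x 108 x 6 mm on the bench. Origin: centre of its underside; z up; +x is 'forward', the way the slide is pushed (to the robot's right, turned 6 to 21 degrees away from it); +y is the side away from the robot. Two steel rails, inner faces at y = +-38.5 mm, tops at z = 20 mm, from x = -150 to +75 mm, form the channel.
- end_stop (a point): Middle of the end stop: the upright rear face, at x = +75 mm in the fixture frame, of the steel pedestal (60 mm wide, top at z = 15 mm) that carries the cam. The slide's plate front meets it when fully home.
- stop_post (a point): Top of the lever's stop post, 8 mm thick, at x = +135, y = -45, z = 41 mm in the fixture frame.
- cam_axis (a point): Top of the cam's vertical pivot, at x = +105, y = 0, z = 45.5 mm in the fixture frame. The cam is a steel disc of radius 30 mm, z = 20.5 to 32.5 mm, its centre 18 mm off the pivot: the rim reaches 12 mm at the low point, 48 mm at the high point. It carries a dark lever with an upright knob.
- cam (a joint): Cam angle, rad. 0 = low point faces the slide, lever at its post (hard stop). Grows counterclockwise from above to 2.45; starts at 1.8 to 2.4, blocking the slide 14 mm or more short of home; turn it clockwise. The lever points at (value - 0.8) rad from fixture +x towards +y: at first to the far side, then over the front end to the near front. It stays where left; 2 to 3 N at the knob turns it.
- lever_knob (a point): Centre of the top of the black upright knob (16 mm diameter, z = 39 to 84 mm above the bench) at the lever's end, 50 mm from the cam axis; turns with the cam. The lever bar under it is 12 mm wide, z = 33 to 40 mm, and ends 59 mm from the axis.
- slide: Grey slide, loose in the channel (1 mm play a side), 0.35 to 0.55 kg; 5 N moves it. Plate 132 x 75 x 10 mm, origin at the centre of its underside, 6 mm above the bench, axes as the fixture's. A vial rack 62 mm wide (top 44 mm above the origin) is fixed on it; in front a roller nose reaches x = +82.5 mm, 28 mm high. Home: origin at x = +9 mm in the fixture frame; starts 45 to 80 mm short of it.
- push_face (a point): On the slide's rear face (slide x = -66 mm), 46 mm above the bench, in the middle of the width of the upright push plate, which is 75 mm wide, 8 mm thick and stands to 58 mm above the bench. Push here.
- beaker: Loose clear beaker, 54 mm diameter, 70 mm tall, beside the channel on the far side; origin: centre of its underside. Bystander.
- bottle: Loose brown glass bottle with white cap, 42 mm diameter, 78 mm tall, beside the channel's rear half on the far side; origin: centre of its underside. Bystander.
- bench_timer: Loose white timer, 60 x 66 x 20 mm, on the bench beyond the front end of the fixture; origin: centre of its underside. Bystander.

How it is judged:
By the outcome, as a careful person would: the job done as asked, in the order asked, and still so for the second after the job is handed in, with the robot touching nothing.
It also fails if it takes over 61 s, if anything falls off the work surface, if the arm or the gripper's body presses on something with over 40 N, if the wrist force passes 120 N, or if a joint passes its speed limit or range.

### The arm

A 6-joint arm with a two-finger parallel gripper is mounted at the origin on a cart in front of the work surface, level with it; the furniture and walls round the work are solid. World frame = base frame: x ahead of the robot, y to its left, z up, the work surface at z = 0. Lengths are in m, angles in rad, forces in N, time in s.
With the tool pointing down it reaches from about 0.4 to 0.825 m from the base axis. Payload 7 kg.
Tool frame: the origin (TCP) lies on the centre line of the jaws, within the pads' length; the fingertips stand 22 mm ahead of it and the grasp point (between the pads) lies 3 mm ahead of it (arm.tcp_to_tips is the distance from the TCP to the fingertips, in m); z points along the fingers, y is the line along which they close (so a half turn about z gives the same grasp; the last joint's range is limited). The gripper opens to 88 mm and grips with 3 to 60 N. Pads are 19 mm wide; open, the fingers measure 130 mm over their backs; the gripper's body (78 mm by 193 mm) begins 47 mm behind the grasp point.
Start: joints at [-1.062, 0.359, 0.012, 0, -1.224, -0.288], TCP at [0.148, -0.659, 0.249] pointing down, gripper open.
Joint ranges: [-3.07, 3.07], [-1.43, 2.12], [-1.02, 1.25], [-3.03, 1.67], [-3.05, -0], [-3.03, 3.03]. Speed limits (rad/s): [2.39, 2.39, 3.01, 3.14, 3.14, 3.14].

### API

Orientations are given as [roll, pitch, yaw] about the fixed x, y, z axes, in that order (R = Rz(yaw) Ry(pitch) Rx(roll)).
In Python, from station import arm gives the robot as it stands.
- The arm moves only by the tool jog_arm, never from a script. Its argument "targets" is a list of rows, each an object of numbers: "dx", "dy", "dz": the shift along the tool's x, y, z in mm; "rx", "ry", "rz": the turn, a rotation vector about the tool's x, y, z in rad; "gripper": the closure, from 0 (fully open) to 1 (shut). In form: [{"dx": .., "dy": .., "dz": .., "rx": .., "ry": .., "rz": .., "gripper": ..}, ...]. A call has exactly 8 rows; each row is the pose to reach, as a shift and turn from the pose commanded when the call began, along the tool's axes at that moment; what a row does not reach only later rows make up. A row lasts 1/12 s, in which the tool goes at most 41.7 mm and 7.16 degrees, less where a joint would pass 70% of its speed; a pose out of reach is approached as far as the arm can. A call with a gripper value outside its range is refused whole. The fingers move at their own pace and stop on an object; "force" is the grip in N (left out, the last holds). Time passes only in rows, so rows that repeat a pose let the fingers close, or fill a call up. It gives the time, the measured TCP pose, the force, the opening and the grip force at its end, in the units of the state.
- arm.get_state(): the state, without advancing time (a new reading comes with each control period).
- arm.grab_frame(name): name is "side" or "top" or "wrist"; returns a dict with "frame" (400x640x3 uint8, red, green, blue), "z_map" (400x640 float32, m along the optical axis (not along the pixel's ray), 0 where there is no reading), "fx", "fy", "cx", "cy" (pixels), "view" (4x4, takes a point from world to camera coordinates). Camera axes: x right, y down, z forward; pixel columns grow to the right and rows downward; lengths in m; the calibration is good to about 2 mm. A picture is of the moment at which its call begins.
- arm.job_done(): hands the job in; it is judged then, once.
The state is a dict: "t": time; "q": joint angles; "qd": joint speeds; "joint_efforts": joint torques, N m; "eef_pos": TCP position; "ee_rot": TCP orientation; "force": force on the tool from outside, world axes, zero at the start; "moment": the same for the moment, N m; "width": finger opening in m; "gripper_force": force on a finger pad.
Only numpy, scipy, OpenCV 4.12 (cv2) and the standard library are available. Lean on these libraries where they do the work, as an engineer would, in place of code of your own. Each camera call takes 0.05 s, during which the arm holds its last target. There are 200 camera calls.

## Working session

There is one attempt and no reset: what is moved stays moved. The work goes in short steps, Python scripts to look and compute and a tool call to move; the robot and the scene stay as the last step left them, time stands still between calls to the robot, and variables do not carry over. Pictures are saved under pics/ and viewed, at most 10 in all, crops included, and the job is handed in when it is done.

Besides the shell and the picture viewer there is one more tool, called in YAML: its name, and indented under it one key for each argument. jog_arm: Moves the arm, as the interface text tells. Its arguments: {"type":"object","properties":{"targets":{"type":"array","items":{"type":"object","properties":{"dx":{"type":"number"},"dy":{"type":"number"},"dz":{"type":"number"},"rx":{"type":"number"},"ry":{"type":"number"},"rz":{"type":"number"},"gripper":{"type":"number"}}}},"force":{"type":"number"}},"required":["targets"]}

```bash
ls; mkdir -p pics; python3 - <<'E'
from station import arm
import cv2,numpy as np
s=arm.get_state();print(s['t'],s['eef_pos'],s['ee_rot'])
for n in('side','top'):
    f=arm.grab_frame(n);cv2.imwrite(f'pics/{n}0.png',f['frame'][:,:,::-1]);np.savez(f'/tmp/{n}0.npz',**f)
    print(n,f['fx'],f['cx'],f['cy'],np.linalg.inv(f['view']).round(3).tolist())
E
```

```text
pics
0.0 [ 0.14770271 -0.65816874  0.24762478] [ 3.13993535e+00 -1.22129843e-04 -2.92097413e+00]
side 515.8204845308535 336.0823725780285 203.57436176925762 [[-0.979, -0.148, 0.141, 0.368], [-0.204, 0.64, -0.741, 0.46], [0.019, -0.754, -0.657, 0.7], [0.0, 0.0, 0.0, 1.0]]
top 498.6147342373421 331.0225652104126 208.0728640792283 [[0.004, -0.999, 0.051, 0.446], [-1.0, -0.004, -0.006, -0.221], [0.006, -0.051, -0.999, 1.1], [0.0, 0.0, 0.0, 1.0]]
```

View pics/top0.png

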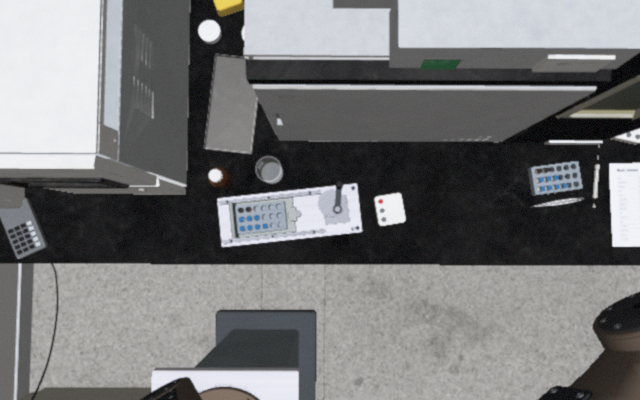

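View pics/side0.png

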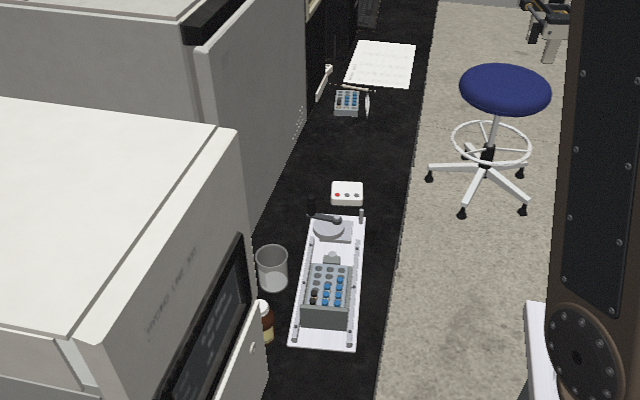

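The top view shows the fixture at about (218–362, 184–247), with the knob at (339,187), the cam pivot at (337,210) and the stop post at (354,229). The beaker is at (269,169), the bottle at (216,176) and the timer at (390,209). The side view shows the same layout, with the push plate's rear at about (327,318).

```bash
cat > h.py <<'E'
import numpy as np,cv2
def load(n): return dict(np.load(f'/tmp/{n}.npz'))
def ray(f,uv,z):
    uv=np.atleast_2d(uv).astype(float);C=np.linalg.inv(f['view'])
    d=np.c_[(uv[:,0]-f['cx'])/f['fx'],(uv[:,1]-f['cy'])/f['fy'],np.ones(len(uv))]@C[:3,:3].T
    return C[:3,3]+d*((z-C[2,3])/d[:,2])[:,None]
def cloud(f):
    v,u=np.mgrid[:400,:640];z=f['z_map'];C=np.linalg.inv(f['view'])
    p=np.stack([(u-f['cx'])/f['fx']*z,(v-f['cy'])/f['fy']*z,z],-1)
    return p@C[:3,:3].T+C[:3,3]
def proj(f,p):
    c=np.atleast_2d(p)@f['view'][:3,:3].T+f['view'][:3,3]
    return np.c_[c[:,0]/c[:,2]*f['fx']+f['cx'],c[:,1]/c[:,2]*f['fy']+f['cy']]
E
python3 - <<'E'
from h import *
f=load('top0');P=cloud(f);g=f['frame']
# fixture: bright pixels low
sub=np.zeros((400,640),np.uint8);sub[175:255,205:370]=1
m=((g.min(2)>110)&(sub>0)).astype(np.uint8)
m=cv2.morphologyEx(m,cv2.MORPH_CLOSE,np.ones((9,9)))
c=max(cv2.findContours(m,0,2)[0],key=cv2.contourArea)
box=cv2.boxPoints(cv2.minAreaRect(c));w=ray(f,box,.006)
print(box.round(1).tolist(),w.round(4).tolist(),np.linalg.norm(np.diff(w,axis=0),axis=1))
ctr=w.mean(0)
e=[w[1]-w[0],w[2]-w[1]];L=max(e,key=np.linalg.norm);L=L/np.linalg.norm(L);L=L*(-np.sign(L[1]))
a=np.arctan2(L[1],L[0]);print('ctr',ctr,'yaw',a,np.degrees(a))
R=np.array([[np.cos(a),-np.sin(a)],[np.sin(a),np.cos(a)]])
T=lambda p:np.r_[ctr[:2]+R@np.array(p[:2]),p[2]]
for n,p in dict(axis=(.105,0,.0455),post=(.135,-.045,.041)).items():
    print(n,T(p),'top',proj(f,T(p)),'side',proj(load('side0'),T(p)))
# points in fixture frame: heights
q=(P[...,:2]-ctr[:2])@R
for nm,sl in dict(all=(q[...,0]>-.2)&(q[...,0]<.22)&(abs(q[...,1])<.12)).items():
    for lo,hi in((.055,.062),(.062,.095)):
        k=sl&(P[...,2]>lo)&(P[...,2]<hi)
        lab,nn=cv2.connectedComponents(k.astype(np.uint8))[::1]
        for i in range(1,lab):
            s=nn==i
            if s.sum()>3: print(lo,s.sum(),'px',np.argwhere(s).mean(0)[::-1].round(1),'fix',q[s].mean(0).round(4),np.ptp(q[s],axis=0).round(3),'z',P[...,2][s].mean().round(4))
# obstacle height map: world x,y cells
print('tall obstacles: max z on grid; rows x .40-.80, cols y .05..-.55')
for x in np.arange(.36,.86,.04):
    r=[]
    for y in np.arange(.1,-.5,-.04):
        k=(abs(P[...,0]-x)<.02)&(abs(P[...,1]-y)<.02)&(f['z_map']>0)
        r.append('%4d'%(P[...,2][k].max()*1000) if k.any() else '   .')
    print('%.2f'%x,*r)
E
```

```text
[[215.6999969482422, 197.5], [356.8999938964844, 182.3000030517578], [362.29998779296875, 231.89999389648438], [221.10000610351562, 247.10000610351562]] [[0.5244, 0.026, 0.006], [0.5595, -0.2843, 0.006], [0.4504, -0.2963, 0.006], [0.4158, 0.0125, 0.006]] [0.31227515 0.10976649 0.31070225]
ctr [ 0.48754207 -0.13553212  0.006     ] yaw -1.4580042473440835 -83.53748988496415
axis [ 0.49936014 -0.23986492  0.0455    ] top [[337.00084267 208.54930776]] side [[336.91018121 217.49235351]]
post [ 0.45802268 -0.27473918  0.041     ] top [[353.31592405 228.17071581]] side [[361.62346448 210.48882266]]
0.055 80 px [220.5 178.2] fix [-0.1312  0.0892] [0.034 0.039] z 0.0579
0.055 133 px [232.1 220.1] fix [-0.1157 -0.0009] [0.009 0.074] z 0.0578
0.062 124 px [267.6 168.7] fix [-0.0299  0.0969] [0.053 0.05 ] z 0.0693
0.062 163 px [215.8 175.7] fix [-0.1366  0.0928] [0.027 0.028] z 0.0763
0.062 52 px [339.5 184.3] fix [0.1146 0.0471] [0.015 0.014] z 0.0822
tall obstacles: max z on grid; rows x .40-.80, cols y .05..-.55
0.36    2    0    3    2    4    4    2    3    4    3    1    0   -3    .   -1
0
[... 258 characters left out ...]
   59   50   41   40   35   47   46   12   24   22    5    5
0.56  444    6   83   78   72   75   73    9   86   87   10    5    5    4    6
0.60  445    5   60   48   72   73   71    6    6    6    7    5    5    5    6
0.64  443   20   22   19   20  446  448  447  448  447  447  503  503  447  448
0.68  444   20    8    8   19  457  457  458  457  458  525  525  524  525  525
0.72  444   19   19    9   19  457  458  457  458  458  524  524  525  525  524
0.76  444   14   18    9   17  456  458  457  480  480  480    .    .    .    .
0.80  376    5   20    7   -2    .    .    .    .    .    .    .    .    .    .
0.84  313    5   18   18    .    .    .    .    .    .    .    .    .    .    .
```

```bash
python3 - <<'E'
from h import *
ctr=np.array([.4875,-.1355]);a=-1.458;R=np.array([[np.cos(a),-np.sin(a)],[np.sin(a),np.cos(a)]])
for n in('top0','side0'):
    f=load(n);P=cloud(f);q=(P[...,:2]-ctr)@R;z=P[...,2];ok=f['z_map']>0
    k=ok&(z>.06)&(z<.095)&(q[...,0]>.05)&(q[...,0]<.2)&(abs(q[...,1])<.08)
    print(n,'knob',k.sum(),q[k].mean(0),np.percentile(z[k],[50,95]))
    k=ok&(z>.03)&(z<.065)&(q[...,0]>-.2)&(q[...,0]<-.108)&(abs(q[...,1])<.045)
    print(n,'plate',k.sum(),np.percentile(q[k][:,0],[2,50,98]),np.percentile(q[k][:,1],[2,98]),np.percentile(z[k],[50,98]))
    for zz in((.1,.2),(.2,.3),(.3,.42),(.42,.55)):
        k=ok&(z>zz[0])&(z<zz[1])&(P[...,0]>.45)
        c=k&(P[...,1]<-.1)&(P[...,1]>-.45);l=k&(P[...,1]>.0)&(P[...,0]<.6)
        print(zz,'cab minx',np.percentile(P[c][:,0],1) if c.sum()>20 else None,'left miny',np.percentile(P[l][:,1],1) if l.sum()>20 else None,'minx',np.percentile(P[l][:,0],1) if l.sum()>20 else None)
E
```

```text
top0 knob 52 [0.11460698 0.04709121] [0.08330009 0.08709944]
top0 plate 251 [-0.11974037 -0.11275277 -0.10826093] [-0.03660417  0.03391388] [0.05595499 0.06056502]
(0.1, 0.2) cab minx 0.6456939974676309 left miny 0.08444451087045005 minx 0.5280295426945859
(0.2, 0.3) cab minx 0.6458540620313022 left miny 0.08440823714090903 minx 0.5224037883434962
(0.3, 0.42) cab minx 0.6454703113766389 left miny 0.08521293746844047 minx 0.5225598723297763
(0.42, 0.55) cab minx 0.6514842957765231 left miny 0.08661310916776992 minx 0.5308115796347718
side0 knob 118 [0.11175803 0.04891384] [0.0772086  0.08534902]
side0 plate 732 [-0.1202701  -0.11828613 -0.1117135 ] [-0.03531295  0.03600169] [0.04961038 0.06054263]
(0.1, 0.2) cab minx 0.6466908032613355 left miny 0.0893457713301374 minx 0.5282709601789206
(0.2, 0.3) cab minx 0.6468808864506329 left miny 0.09060495940630392 minx 0.5235804715240371
(0.3, 0.42) cab minx 0.6467643891260918 left miny 0.09334541698369714 minx 0.5237010798850543
(0.42, 0.55) cab minx 0.6522883889060112 left miny 0.09178305661784432 minx 0.5315154149679143
```

jog_arm:
  targets:
    - {"dx":-30,"dy":22,"dz":3,"rz":0.013,"gripper":1}
    - {"dx":-61,"dy":45,"dz":6,"rz":0.027,"gripper":1}
    - {"dx":-92,"dy":68,"dz":9,"rz":0.04,"gripper":1}
    - {"dx":-122,"dy":91,"dz":12,"rz":0.054,"gripper":1}
    - {"dx":-153,"dy":113,"dz":15,"rz":0.067,"gripper":1}
    - {"dx":-183,"dy":136,"dz":18,"rz":0.08,"gripper":1}
    - {"dx":-214,"dy":159,"dz":21,"rz":0.094,"gripper":1}
    - {"dx":-244,"dy":182,"dz":24,"rz":0.108,"gripper":1}
  force: 20

```text
invalid input at $.targets[0]: expected keys dx, dy, dz, rx, ry, rz, gripper
```

jog_arm:
  targets:
    - {"dx":-30,"dy":22,"dz":3,"rx":0,"ry":0,"rz":0.013,"gripper":1}
    - {"dx":-61,"dy":45,"dz":6,"rx":0,"ry":0,"rz":0.027,"gripper":1}
    - {"dx":-92,"dy":68,"dz":9,"rx":0,"ry":0,"rz":0.04,"gripper":1}
    - {"dx":-122,"dy":91,"dz":12,"rx":0,"ry":0,"rz":0.054,"gripper":1}
    - {"dx":-153,"dy":113,"dz":15,"rx":0,"ry":0,"rz":0.067,"gripper":1}
    - {"dx":-183,"dy":136,"dz":18,"rx":0,"ry":0,"rz":0.08,"gripper":1}
    - {"dx":-214,"dy":159,"dz":21,"rx":0,"ry":0,"rz":0.094,"gripper":1}
    - {"dx":-244,"dy":182,"dz":24,"rx":0,"ry":0,"rz":0.108,"gripper":1}
  force: 20

```text
t: 0.77
eef_pos: [0.3468, -0.4259, 0.2243]
ee_rot: [3.141, -0.0, -3.03]
force: [0.6, -0.2, -0.8]
width: 0.0396
gripper_force: 0.0
```

jog_arm:
  targets:
    - {"dx":-28,"dy":26,"dz":3,"rx":0,"ry":0,"rz":0,"gripper":1}
    - {"dx":-56,"dy":52,"dz":6,"rx":0,"ry":0,"rz":0,"gripper":1}
    - {"dx":-84,"dy":77,"dz":9,"rx":0,"ry":0,"rz":0,"gripper":1}
    - {"dx":-112,"dy":103,"dz":12,"rx":0,"ry":0,"rz":0,"gripper":1}
    - {"dx":-140,"dy":129,"dz":15,"rx":0,"ry":0,"rz":0,"gripper":1}
    - {"dx":-168,"dy":155,"dz":18,"rx":0,"ry":0,"rz":0,"gripper":1}
    - {"dx":-196,"dy":180,"dz":21,"rx":0,"ry":0,"rz":0,"gripper":1}
    - {"dx":-224,"dy":206,"dz":24,"rx":0,"ry":0,"rz":0,"gripper":1}

```text
t: 1.43
eef_pos: [0.5462, -0.196, 0.2003]
ee_rot: [3.141, -0.0, -3.029]
force: [0.4, 0.1, -0.1]
width: 0.0
gripper_force: 0.0
```

```bash
python3 - <<'E'
from station import arm
from h import *
s=arm.get_state();print(s['t'],s['eef_pos'],s['ee_rot'],s['width'],s['q'])
for n in('wrist','side'):
    f=arm.grab_frame(n);np.savez(f'/tmp/{n}1.npz',**f)
    if n=='wrist': cv2.imwrite('pics/w1.png',f['frame'][:,:,::-1])
    P=cloud(f);ctr=np.array([.4875,-.1355]);a=-1.458;R=np.array([[np.cos(a),-np.sin(a)],[np.sin(a),np.cos(a)]])
    q=(P[...,:2]-ctr)@R;z=P[...,2]
    k=(f['z_map']>0)&(z>.065)&(z<.095)&(q[...,0]>.05)&(q[...,0]<.2)&(abs(q[...,1])<.08)
    if k.any(): print(n,k.sum(),'knob',q[k].mean(0),z[k].max())
E
```

```text
1.4333 [ 0.54617779 -0.19595988  0.2002687 ] [ 3.14147270e+00 -2.97198473e-04 -3.02862064e+00] 1.5688041011736626e-05 [-7.66021803e-03  2.40696214e-01 -2.70323833e-01 -9.55018873e-05
 -1.06008576e+00 -1.45011742e+00]
wrist 372 knob [0.11528355 0.04762192] 0.0869862476406631
side 103 knob [0.11172008 0.04894693] 0.08744779700606664
```

View pics/w1.png

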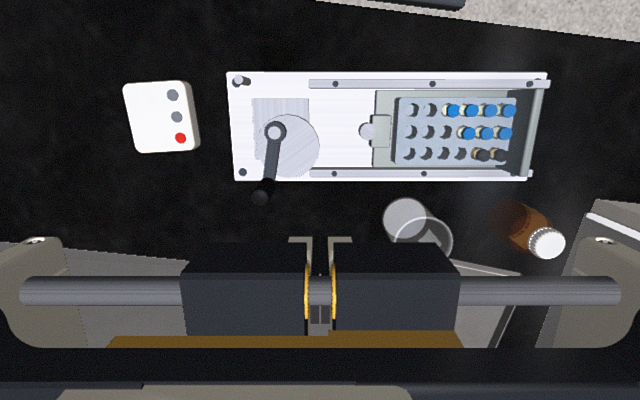

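The wrist view shows the knob at (262,197), the pivot at (275,131) and the stop post at (240,80). The closed fingertips are at (320,240), on the knob's slide side, so I can go straight down.

jog_arm:
  targets:
    - {"dx":0,"dy":0,"dz":22,"rx":0,"ry":0,"rz":0,"gripper":1}
    - {"dx":0,"dy":0,"dz":44,"rx":0,"ry":0,"rz":0,"gripper":1}
    - {"dx":0,"dy":0,"dz":66,"rx":0,"ry":0,"rz":0,"gripper":1}
    - {"dx":0,"dy":0,"dz":86,"rx":0,"ry":0,"rz":0,"gripper":1}
    - {"dx":0,"dy":0,"dz":104,"rx":0,"ry":0,"rz":0,"gripper":1}
    - {"dx":0,"dy":0,"dz":118,"rx":0,"ry":0,"rz":0,"gripper":1}
    - {"dx":0,"dy":0,"dz":127,"rx":0,"ry":0,"rz":0,"gripper":1}
    - {"dx":0,"dy":0,"dz":127,"rx":0,"ry":0,"rz":0,"gripper":1}

```text
t: 2.2
eef_pos: [0.5439, -0.1978, 0.0715]
ee_rot: [3.141, -0.004, -3.029]
force: [-0.0, -1.3, 1.2]
width: 0.0003
gripper_force: 0.0
```

jog_arm:
  targets:
    - {"dx":0,"dy":-8,"dz":0,"rx":0,"ry":0,"rz":0,"gripper":1}
    - {"dx":0,"dy":-14,"dz":0,"rx":0,"ry":0,"rz":0,"gripper":1}
    - {"dx":1,"dy":-20,"dz":0,"rx":0,"ry":0,"rz":0,"gripper":1}
    - {"dx":3,"dy":-27,"dz":0,"rx":0,"ry":0,"rz":0,"gripper":1}
    - {"dx":6,"dy":-34,"dz":0,"rx":0,"ry":0,"rz":0,"gripper":1}
    - {"dx":9,"dy":-40,"dz":0,"rx":0,"ry":0,"rz":0,"gripper":1}
    - {"dx":13,"dy":-46,"dz":0,"rx":0,"ry":0,"rz":0,"gripper":1}
    - {"dx":18,"dy":-52,"dz":0,"rx":0,"ry":0,"rz":0,"gripper":1}

```text
t: 2.87
eef_pos: [0.5335, -0.2519, 0.0739]
ee_rot: [-3.141, 0.001, -3.029]
force: [3.1, 4.0, 3.8]
width: 0.0004
gripper_force: 2.4
```

```bash
cat > look.py <<'E'
import sys
from station import arm
from h import *
s=arm.get_state();ctr=np.array([.4875,-.1355]);a=-1.458;R=np.array([[np.cos(a),-np.sin(a)],[np.sin(a),np.cos(a)]])
print(s['t'],'tcp fix',((s['eef_pos'][:2]-ctr)@R).round(4),s['eef_pos'][2],s['force'].round(1))
for n in('wrist','side','top'):
    f=arm.grab_frame(n);cv2.imwrite(f'pics/{n}{sys.argv[1]}.png',f['frame'][:,:,::-1])
    P=cloud(f);q=(P[...,:2]-ctr)@R;z=P[...,2];g=f['frame'].astype(int)
    k=(f['z_map']>0)&(z>.045)&(z<.092)&(q[...,0]>.05)&(q[...,0]<.18)&(abs(q[...,1])<.07)&(g.max(2)<60)
    if k.any(): print(n,k.sum(),'dark',np.median(q[k],axis=0).round(4),z[k].max().round(3))
    k=(f['z_map']>0)&(z>.05)&(z<.062)&(q[...,0]>-.17)&(q[...,0]<-.03)&(abs(q[...,1])<.036)
    if k.any(): print(n,'plate rear',np.percentile(q[k][:,0],3).round(4))
E
python3 look.py 2
```

```text
2.8667 tcp fix [0.1209 0.0326] 0.0739121251406911 [3.1 4.  3.8]
wrist 723 dark [0.1228 0.0228] 0.092
side plate rear -0.1196
top plate rear -0.119
```

View pics/wrist2.png

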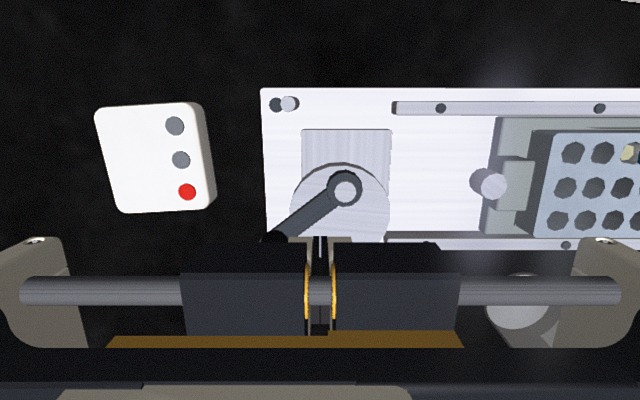

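The lever now points about 35° past the far side: pivot at (344,189), knob at (272,240). I'll lift, go to the far side of the knob, and push it towards the robot.

jog_arm:
  targets:
    - {"dx":0,"dy":8,"dz":0,"rx":0,"ry":0,"rz":0,"gripper":1}
    - {"dx":0,"dy":8,"dz":-18,"rx":0,"ry":0,"rz":0,"gripper":1}
    - {"dx":0,"dy":8,"dz":-36,"rx":0,"ry":0,"rz":0,"gripper":1}
    - {"dx":0,"dy":8,"dz":-54,"rx":0,"ry":0,"rz":0,"gripper":1}
    - {"dx":-10,"dy":8,"dz":-56,"rx":0,"ry":0,"rz":0,"gripper":1}
    - {"dx":-27,"dy":0,"dz":-56,"rx":0,"ry":0,"rz":0,"gripper":1}
    - {"dx":-28,"dy":-16,"dz":-56,"rx":0,"ry":0,"rz":0,"gripper":1}
    - {"dx":-28,"dy":-28,"dz":-56,"rx":0,"ry":0,"rz":0,"gripper":1}

```text
t: 3.68
eef_pos: [0.5651, -0.2759, 0.129]
ee_rot: [3.142, -0.001, -3.027]
force: [-0.2, 0.7, 0.2]
width: 0.0004
gripper_force: 0.0
```

```bash
python3 look.py 3
```

```text
3.6833 tcp fix [0.1482 0.0613] 0.1290295584198393 [-0.2  0.7  0.2]
wrist 757 dark [0.148  0.0269] 0.087
wrist plate rear -0.0619
side 154 dark [0.1417 0.0298] 0.087
side plate rear -0.1198
top 21 dark [0.1442 0.0255] 0.087
top plate rear -0.1147
```

View pics/wrist3.png

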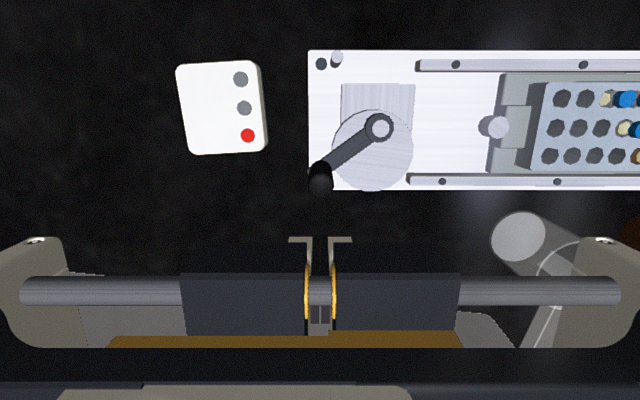

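The knob at (320,177) is on the near side of the fingertips at (320,240), with a gap of about 14 mm. Next I go down.

jog_arm:
  targets:
    - {"dx":0,"dy":0,"dz":12,"rx":0,"ry":0,"rz":0,"gripper":1}
    - {"dx":0,"dy":0,"dz":24,"rx":0,"ry":0,"rz":0,"gripper":1}
    - {"dx":0,"dy":0,"dz":36,"rx":0,"ry":0,"rz":0,"gripper":1}
    - {"dx":0,"dy":0,"dz":47,"rx":0,"ry":0,"rz":0,"gripper":1}
    - {"dx":0,"dy":0,"dz":56,"rx":0,"ry":0,"rz":0,"gripper":1}
    - {"dx":0,"dy":0,"dz":56,"rx":0,"ry":0,"rz":0,"gripper":1}
    - {"dx":7,"dy":0,"dz":56,"rx":0,"ry":0,"rz":0,"gripper":1}
    - {"dx":14,"dy":0,"dz":56,"rx":0,"ry":0,"rz":0,"gripper":1}

```text
t: 4.5
eef_pos: [0.5508, -0.2777, 0.0737]
ee_rot: [-3.141, 0.001, -3.028]
force: [10.0, -6.3, -5.6]
width: 0.0005
gripper_force: 5.7
```

jog_arm:
  targets:
    - {"dx":7,"dy":0,"dz":0,"rx":0,"ry":0,"rz":0,"gripper":1}
    - {"dx":14,"dy":0,"dz":0,"rx":0,"ry":0,"rz":0,"gripper":1}
    - {"dx":21,"dy":0,"dz":0,"rx":0,"ry":0,"rz":0,"gripper":1}
    - {"dx":28,"dy":0,"dz":0,"rx":0,"ry":0,"rz":0,"gripper":1}
    - {"dx":35,"dy":0,"dz":0,"rx":0,"ry":0,"rz":0,"gripper":1}
    - {"dx":42,"dy":0,"dz":0,"rx":0,"ry":0,"rz":0,"gripper":1}
    - {"dx":49,"dy":0,"dz":0,"rx":0,"ry":0,"rz":0,"gripper":1}
    - {"dx":55,"dy":0,"dz":0,"rx":0,"ry":0,"rz":0,"gripper":1}

```text
t: 5.17
eef_pos: [0.4963, -0.2837, 0.0747]
ee_rot: [-3.141, 0.003, -3.029]
force: [4.3, 2.2, -0.6]
width: 0.0008
gripper_force: 1.9
```

```bash
python3 look.py 4
```

```text
5.1667 tcp fix [ 0.1482 -0.0079] 0.07468097744520476 [ 4.3  2.2 -0.6]
wrist 1797 dark [ 0.1491 -0.0307] 0.092
side 3 dark [ 0.142  -0.0316] 0.048
side plate rear -0.1196
top plate rear -0.0689
```

View pics/wrist4.png

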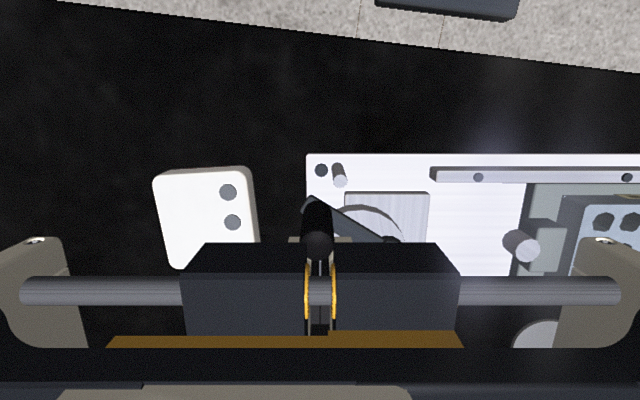

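The knob is at (317,240) and close to its post at (340,175). About 10 mm is left, so I'll push slowly and watch the force.

jog_arm:
  targets:
    - {"dx":2,"dy":0,"dz":0,"rx":0,"ry":0,"rz":0,"gripper":1}
    - {"dx":4,"dy":0,"dz":0,"rx":0,"ry":0,"rz":0,"gripper":1}
    - {"dx":6,"dy":0,"dz":0,"rx":0,"ry":0,"rz":0,"gripper":1}
    - {"dx":8,"dy":0,"dz":0,"rx":0,"ry":0,"rz":0,"gripper":1}
    - {"dx":9,"dy":0,"dz":0,"rx":0,"ry":0,"rz":0,"gripper":1}
    - {"dx":10,"dy":0,"dz":0,"rx":0,"ry":0,"rz":0,"gripper":1}
    - {"dx":11,"dy":0,"dz":0,"rx":0,"ry":0,"rz":0,"gripper":1}
    - {"dx":11,"dy":0,"dz":0,"rx":0,"ry":0,"rz":0,"gripper":1}

```text
t: 5.98
eef_pos: [0.4889, -0.2826, 0.0739]
ee_rot: [3.141, 0.007, -3.029]
force: [12.3, 18.8, -2.5]
width: 0.0007
gripper_force: 9.8
```

The sideways force suggests the knob is caught in the notch between the fingertips. I'll let the tool follow its arc towards the slide.

jog_arm:
  targets:
    - {"dx":-1,"dy":2,"dz":0,"rx":0,"ry":0,"rz":0,"gripper":1}
    - {"dx":-1,"dy":4,"dz":0,"rx":0,"ry":0,"rz":0,"gripper":1}
    - {"dx":0,"dy":5,"dz":0,"rx":0,"ry":0,"rz":0,"gripper":1}
    - {"dx":1,"dy":6,"dz":0,"rx":0,"ry":0,"rz":0,"gripper":1}
    - {"dx":2,"dy":7,"dz":0,"rx":0,"ry":0,"rz":0,"gripper":1}
    - {"dx":3,"dy":8,"dz":0,"rx":0,"ry":0,"rz":0,"gripper":1}
    - {"dx":4,"dy":9,"dz":0,"rx":0,"ry":0,"rz":0,"gripper":1}
    - {"dx":4,"dy":9,"dz":0,"rx":0,"ry":0,"rz":0,"gripper":1}

```text
t: 6.65
eef_pos: [0.4856, -0.2783, 0.0749]
ee_rot: [-3.137, 0.01, -3.027]
force: [16.1, -7.8, -8.8]
width: 0.0005
gripper_force: 8.6
```

```bash
python3 look.py 5
```

```text
6.65 tcp fix [ 0.1417 -0.0179] 0.07492192616294463 [16.1 -7.8 -8.8]
wrist 1745 dark [ 0.142  -0.0402] 0.092
side 7 dark [ 0.1338 -0.036 ] 0.048
side plate rear -0.1196
top plate rear -0.0709
```

View pics/wrist5.png

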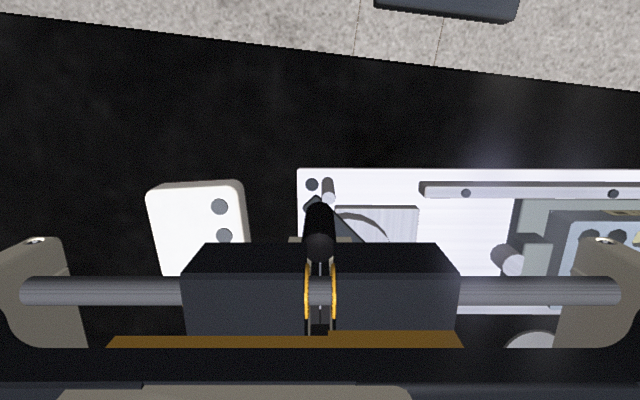

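The tip is pressing the knob at fixture (141,-36) mm with 16 N, which matches the lever at its post. I'll back off, lift and check.

jog_arm:
  targets:
    - {"dx":-10,"dy":0,"dz":0,"rx":0,"ry":0,"rz":0,"gripper":1}
    - {"dx":-20,"dy":0,"dz":0,"rx":0,"ry":0,"rz":0,"gripper":1}
    - {"dx":-22,"dy":0,"dz":-15,"rx":0,"ry":0,"rz":0,"gripper":1}
    - {"dx":-22,"dy":0,"dz":-35,"rx":0,"ry":0,"rz":0,"gripper":1}
    - {"dx":-22,"dy":0,"dz":-55,"rx":0,"ry":0,"rz":0,"gripper":1}
    - {"dx":-22,"dy":0,"dz":-75,"rx":0,"ry":0,"rz":0,"gripper":1}
    - {"dx":-22,"dy":0,"dz":-95,"rx":0,"ry":0,"rz":0,"gripper":1}
    - {"dx":-22,"dy":0,"dz":-95,"rx":0,"ry":0,"rz":0,"gripper":1}

```text
t: 7.47
eef_pos: [0.5029, -0.2746, 0.1721]
ee_rot: [-3.14, 0.003, -3.028]
force: [0.3, -0.6, -0.2]
width: 0.0001
gripper_force: 0.0
```

```bash
python3 look.py 6
```

```text
7.4667 tcp fix [ 0.1399 -0.0004] 0.1720790997734672 [ 0.3 -0.6 -0.2]
wrist 460 dark [ 0.142  -0.0383] 0.087
wrist plate rear -0.1159
side 137 dark [ 0.1355 -0.0352] 0.089
side plate rear -0.1198
top plate rear -0.1185
```

View pics/wrist6.png

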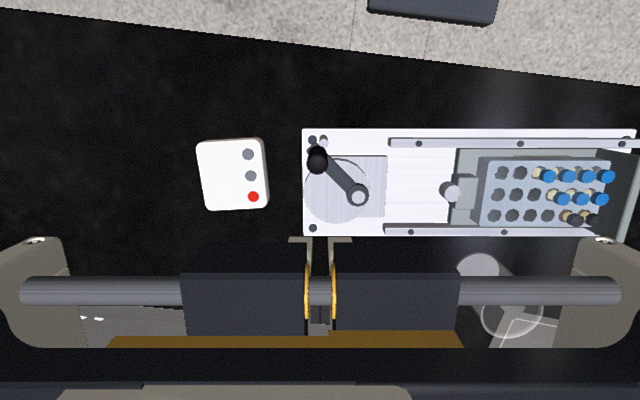

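The lever rests against the post, with the knob at (317,158) and the post at (321,140). The slide is still at its start, with its rear at -120 mm. Now I go to the rear of the slide and turn the tool 90° on the way.

jog_arm:
  targets:
    - {"dx":0,"dy":12,"dz":0,"rx":0,"ry":0,"rz":-0.12,"gripper":1}
    - {"dx":0,"dy":28,"dz":0,"rx":0,"ry":0,"rz":-0.24,"gripper":1}
    - {"dx":0,"dy":44,"dz":0,"rx":0,"ry":0,"rz":-0.36,"gripper":1}
    - {"dx":0,"dy":60,"dz":0,"rx":0,"ry":0,"rz":-0.48,"gripper":1}
    - {"dx":0,"dy":76,"dz":0,"rx":0,"ry":0,"rz":-0.6,"gripper":1}
    - {"dx":0,"dy":92,"dz":0,"rx":0,"ry":0,"rz":-0.72,"gripper":1}
    - {"dx":0,"dy":108,"dz":0,"rx":0,"ry":0,"rz":-0.84,"gripper":1}
    - {"dx":0,"dy":120,"dz":0,"rx":0,"ry":0,"rz":-0.96,"gripper":1}

```text
t: 8.28
eef_pos: [0.4869, -0.1538, 0.1671]
ee_rot: [3.139, -0.001, -2.063]
force: [-0.8, 0.2, 0.6]
width: 0.0003
gripper_force: 0.0
```

```bash
python3 - <<'E'
from station import arm
import numpy as np
s=arm.get_state();a=-1.458;c,d=np.cos(a),np.sin(a)
T=np.array([.4875+c*-.145,-.1355+d*-.145]);y=s['ee_rot'][2];D=T-s['eef_pos'][:2]
print(s['eef_pos'],y,'target',T,'dx',D@[np.cos(y),np.sin(y)],'dy',D@[np.sin(y),-np.cos(y)],'rz',-(a-y),s['q'])
E
```

```text
[ 0.48688422 -0.15381905  0.16709935] -2.0629318726283596 target [0.47117919 0.00857856] dx -0.135704433565625 dy 0.09057559334319694 rz -0.6049318726283597 [ 7.87567716e-02  1.62209945e-01 -4.57564365e-01 -5.22920599e-04
 -9.54396555e-01 -5.70591544e-01]
```

jog_arm:
  targets:
    - {"dx":-12,"dy":8,"dz":0,"rx":0,"ry":0,"rz":-0.12,"gripper":1}
    - {"dx":-28,"dy":19,"dz":0,"rx":0,"ry":0,"rz":-0.24,"gripper":1}
    - {"dx":-46,"dy":31,"dz":0,"rx":0,"ry":0,"rz":-0.36,"gripper":1}
    - {"dx":-66,"dy":44,"dz":0,"rx":0,"ry":0,"rz":-0.48,"gripper":1}
    - {"dx":-88,"dy":59,"dz":0,"rx":0,"ry":0,"rz":-0.6,"gripper":1}
    - {"dx":-110,"dy":73,"dz":0,"rx":0,"ry":0,"rz":-0.605,"gripper":1}
    - {"dx":-128,"dy":85,"dz":0,"rx":0,"ry":0,"rz":-0.605,"gripper":1}
    - {"dx":-136,"dy":91,"dz":0,"rx":0,"ry":0,"rz":-0.605,"gripper":1}

```text
t: 8.95
eef_pos: [0.4722, 0.0097, 0.1675]
ee_rot: [3.139, -0.0, -1.463]
force: [-0.4, -0.1, 0.5]
width: 0.0006
gripper_force: 0.0
```

```bash
python3 look.py 7
```

```text
8.95 tcp fix [-0.146   0.0012] 0.16745113907017192 [-0.4 -0.1  0.5]
wrist plate rear -0.118
side plate rear -0.1198
top 24 dark [ 0.1379 -0.0362] 0.087
top plate rear -0.1193
```

View pics/wrist7.png

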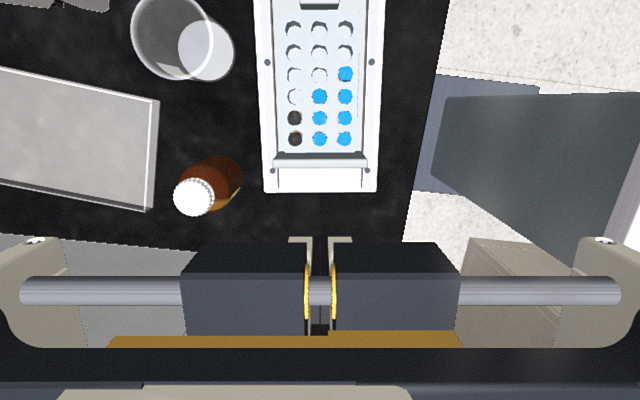

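The fingertips at (320,240) are centred behind the push plate at (320,165). The bottle at (195,197) is lower than the gripper's body will come down. I go down next.

jog_arm:
  targets:
    - {"dx":0,"dy":0,"dz":16,"rx":0,"ry":0,"rz":0,"gripper":1}
    - {"dx":0,"dy":0,"dz":34,"rx":0,"ry":0,"rz":0,"gripper":1}
    - {"dx":0,"dy":0,"dz":52,"rx":0,"ry":0,"rz":0,"gripper":1}
    - {"dx":0,"dy":0,"dz":70,"rx":0,"ry":0,"rz":0,"gripper":1}
    - {"dx":0,"dy":0,"dz":86,"rx":0,"ry":0,"rz":0,"gripper":1}
    - {"dx":0,"dy":0,"dz":99,"rx":0,"ry":0,"rz":0,"gripper":1}
    - {"dx":0,"dy":0,"dz":108,"rx":0,"ry":0,"rz":0,"gripper":1}
    - {"dx":0,"dy":0,"dz":108,"rx":0,"ry":0,"rz":0,"gripper":1}

```text
t: 9.77
eef_pos: [0.4719, 0.0067, 0.0586]
ee_rot: [3.138, -0.001, -1.465]
force: [-1.1, -0.1, 0.0]
width: 0.0004
gripper_force: 0.0
```

jog_arm:
  targets:
    - {"dx":6,"dy":0,"dz":0,"rx":0,"ry":0,"rz":0,"gripper":1}
    - {"dx":11,"dy":0,"dz":0,"rx":0,"ry":0,"rz":0,"gripper":1}
    - {"dx":15,"dy":0,"dz":0,"rx":0,"ry":0,"rz":0,"gripper":1}
    - {"dx":19,"dy":0,"dz":0,"rx":0,"ry":0,"rz":0,"gripper":1}
    - {"dx":24,"dy":0,"dz":0,"rx":0,"ry":0,"rz":0,"gripper":1}
    - {"dx":29,"dy":0,"dz":0,"rx":0,"ry":0,"rz":0,"gripper":1}
    - {"dx":34,"dy":0,"dz":0,"rx":0,"ry":0,"rz":0,"gripper":1}
    - {"dx":39,"dy":0,"dz":0,"rx":0,"ry":0,"rz":0,"gripper":1}

```text
t: 10.43
eef_pos: [0.4784, -0.0306, 0.0613]
ee_rot: [-3.139, 0.001, -1.463]
force: [-0.1, 5.6, 4.2]
width: 0.0001
gripper_force: 2.7
```

jog_arm:
  targets:
    - {"dx":5,"dy":0,"dz":0,"rx":0,"ry":0,"rz":0,"gripper":1}
    - {"dx":10,"dy":0,"dz":0,"rx":0,"ry":0,"rz":0,"gripper":1}
    - {"dx":14,"dy":0,"dz":0,"rx":0,"ry":0,"rz":0,"gripper":1}
    - {"dx":18,"dy":0,"dz":0,"rx":0,"ry":0,"rz":0,"gripper":1}
    - {"dx":22,"dy":0,"dz":0,"rx":0,"ry":0,"rz":0,"gripper":1}
    - {"dx":26,"dy":0,"dz":0,"rx":0,"ry":0,"rz":0,"gripper":1}
    - {"dx":29,"dy":0,"dz":0,"rx":0,"ry":0,"rz":0,"gripper":1}
    - {"dx":31,"dy":0,"dz":0,"rx":0,"ry":0,"rz":0,"gripper":1}

```text
t: 11.1
eef_pos: [0.4817, -0.0614, 0.0613]
ee_rot: [-3.139, 0.001, -1.464]
force: [-0.5, 6.4, 4.3]
width: 0.0001
gripper_force: 3.0
```

```bash
python3 look.py 8
```

```text
11.1 tcp fix [-0.0743  0.0025] 0.06131116972695088 [-0.5  6.4  4.3]
wrist plate rear -0.0648
side plate rear -0.0866
top 22 dark [ 0.1381 -0.0357] 0.087
top plate rear -0.0455
```

jog_arm:
  targets:
    - {"dx":2,"dy":0,"dz":0,"rx":0,"ry":0,"rz":0,"gripper":1}
    - {"dx":4,"dy":0,"dz":0,"rx":0,"ry":0,"rz":0,"gripper":1}
    - {"dx":5,"dy":0,"dz":0,"rx":0,"ry":0,"rz":0,"gripper":1}
    - {"dx":6,"dy":0,"dz":0,"rx":0,"ry":0,"rz":0,"gripper":1}
    - {"dx":7,"dy":0,"dz":0,"rx":0,"ry":0,"rz":0,"gripper":1}
    - {"dx":8,"dy":0,"dz":0,"rx":0,"ry":0,"rz":0,"gripper":1}
    - {"dx":9,"dy":0,"dz":0,"rx":0,"ry":0,"rz":0,"gripper":1}
    - {"dx":9,"dy":0,"dz":0,"rx":0,"ry":0,"rz":0,"gripper":1}

```text
t: 11.92
eef_pos: [0.482, -0.0701, 0.0609]
ee_rot: [-3.141, 0.001, -1.464]
force: [-1.3, 5.1, 4.9]
width: 0.0004
gripper_force: 3.2
```

jog_arm:
  targets:
    - {"dx":0.5,"dy":0,"dz":0,"rx":0,"ry":0,"rz":0,"gripper":1}
    - {"dx":1,"dy":0,"dz":0,"rx":0,"ry":0,"rz":0,"gripper":1}
    - {"dx":1.5,"dy":0,"dz":0,"rx":0,"ry":0,"rz":0,"gripper":1}
    - {"dx":2,"dy":0,"dz":0,"rx":0,"ry":0,"rz":0,"gripper":1}
    - {"dx":2.5,"dy":0,"dz":0,"rx":0,"ry":0,"rz":0,"gripper":1}
    - {"dx":3,"dy":0,"dz":0,"rx":0,"ry":0,"rz":0,"gripper":1}
    - {"dx":3.5,"dy":0,"dz":0,"rx":0,"ry":0,"rz":0,"gripper":1}
    - {"dx":4,"dy":0,"dz":0,"rx":0,"ry":0,"rz":0,"gripper":1}

```text
t: 12.58
eef_pos: [0.4821, -0.0706, 0.061]
ee_rot: [-3.14, 0.005, -1.465]
force: [-10.4, 40.6, 14.9]
width: 0.0007
gripper_force: 20.6
```

The force jumped to 40 N with almost no motion, so the slide is home. Backing off now.

jog_arm:
  targets:
    - {"dx":-4,"dy":0,"dz":0,"rx":0,"ry":0,"rz":0,"gripper":1}
    - {"dx":-12,"dy":0,"dz":0,"rx":0,"ry":0,"rz":0,"gripper":1}
    - {"dx":-22,"dy":0,"dz":0,"rx":0,"ry":0,"rz":0,"gripper":1}
    - {"dx":-24,"dy":0,"dz":-20,"rx":0,"ry":0,"rz":0,"gripper":1}
    - {"dx":-24,"dy":0,"dz":-45,"rx":0,"ry":0,"rz":0,"gripper":1}
    - {"dx":-24,"dy":0,"dz":-70,"rx":0,"ry":0,"rz":0,"gripper":1}
    - {"dx":-24,"dy":0,"dz":-95,"rx":0,"ry":0,"rz":0,"gripper":1}
    - {"dx":-24,"dy":0,"dz":-110,"rx":0,"ry":0,"rz":0,"gripper":1}

```text
t: 13.25
eef_pos: [0.4799, -0.0505, 0.1729]
ee_rot: [-3.14, -0.001, -1.464]
force: [0.8, -0.4, 0.2]
width: 0.0004
gripper_force: 0.0
```

```bash
python3 look.py 9; python3 -c "
import cv2,numpy as np
w=cv2.imread('pics/wrist9.png');s=cv2.imread('pics/side9.png')[150:350,200:420];s=cv2.resize(s,(440,400));cv2.imwrite('pics/c9.png',cv2.resize(np.hstack([w,s]),(800,296)))"
```

```text
13.25 tcp fix [-0.0853  0.0021] 0.1728945781905279 [ 0.8 -0.4  0.2]
wrist plate rear -0.054
side 48 dark [ 0.1355 -0.0355] 0.084
side plate rear -0.0562
top 25 dark [ 0.1379 -0.0358] 0.088
top plate rear -0.0555
```

View pics/c9.png

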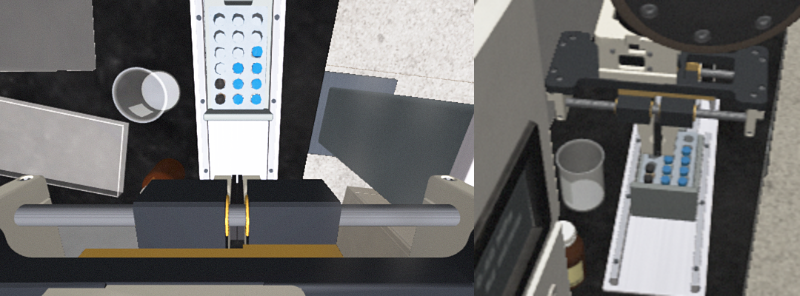

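The slide's rear is at -56 mm, where home is -57, and it is seated in the channel. The knob is at its post, and the beaker (145,95) and bottle (170,175) are standing. I'm handing the job in.

```bash
python3 -c "
from station import arm
print(arm.job_done())"
```

```text
the job is handed in; nothing more can be done
None
```

The cam lever rests at its stop post and the slide was then pushed home against the end stop; its rear measures about -56 mm (home is -57 mm) and the bystanders look undisturbed. The job was handed in at about 13 s.

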